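# Re-set the stop rail for the four-blade fan

## Task

Set the stop rail on the desk for the four-blade fan: lift the lever arch well up so that the latch hoops spring open, then lift the slide by its knob out of its notch, carry it along the rail and drop it fully home in the notch beside the cross-shaped emblem plate. Then press the lever arch fully down again so that the hoops close over the slide, let go, and leave everything else on the desk where it is.

Things in the scene. Friction and masses are not known exactly. Their poses are not given: they have to be found in the camera images.
- rack: The stop-rail fixture, fixed on the desk: wooden base 12 mm thick, x -82 to 75 mm, y -135 to 200 mm, carrying a notched steel rail, a lever arch at the +y end and emblem plates on the -x side. Origin on the desk under the rail's middle; z up, y along the rail towards the lever, x across the rail (level with the desk). All other fixture parts share these axes.
- rail_mid (a point): Middle of the steel rail's top face, 70 mm above the desk, axes as rack. The rail is 244 mm long (y) and 22 mm wide, its underside 46 mm above the desk, on a post at each end. Five notches in its top, 19 mm wide along y, 12 mm deep, lie at y = -88, -44, 0, 44 and 88 mm.
- slide: The loose slide: a dark steel yoke round the rail, 40 mm long in y, 0.2 kg, that cannot come off it. Origin on the desk below the knob when seated, axes as rack. Seated, its 10 mm thick crosspiece lies flat on the rail, top 80 mm above the desk, its round-bottomed tooth (14 mm wide, 10.5 mm deep) in a notch. Lifted 11 mm it clears the notches; at 26 mm the yoke meets the rail's underside.
- knob (a point): Centre of the slide's black grip on top of the yoke: a block 36 mm (x) by 24 mm (y, along the rail) by 46 mm high; seated, this point is 103 mm above the desk, 33 mm above rail_mid, and its top 126 mm above the desk. Axes as rack. At the start the slide sits in the one notch that has no emblem plate beside it.
- cross_mark (a point): Top centre of the cross-shaped emblem plate (equal arms like four fan blades; 36 mm across, arms 10 mm wide, 8 mm thick, dark steel), fixed on the base, 20 mm above the desk. Its notch is straight across from it: notch centre 53 mm away along +x of the fixture. Axes as rack. Which notch it stands at differs each time.
- disc_mark (a point): Top centre of the round emblem plate, 28 mm across, likewise beside another notch.
- square_mark (a point): Top centre of the square emblem plate, 26 mm, likewise beside another notch.
- bar_mark (a point): Top centre of the straight bar emblem plate, 48 by 10 mm, its length across the rail, likewise beside another notch.
- lever (a joint): Angle of the lever arch, rad: 0 down and level (as at the start; hoops closed), up to 1.3 nearly upright (hoops open). It stays where it is left; about 3 N at its bar moves it.
- latch_bar (a point): Middle of the 8 mm latch bar, 256 mm long in y, on a half hoop at each end, geared one to one to the lever. Axis of the hoops: along y, 55 mm to +x of the rail's middle line, 45 mm above the desk. Closed, the bar is 30 mm to +x of that line and lies 1.5 mm above the tab of the slide's crosspiece (x to 36 mm), which blocks lifting; open, it stands away on the +x side.
- lever_hinge (a point): Middle of the lever's hinge axis, which runs along x, 158 mm from rail_mid along +y, 50 mm above the desk, between two brackets at x = +-40 mm, 58 mm high. Axes as rack.
- lever_bar (a point): Middle of the lever arch's bar: a round steel bar 14 mm thick, 68 mm long in x, on two 8 mm legs 60 mm apart, 85 mm from the hinge axis. Down, it is 50 mm above the desk, 85 mm from lever_hinge along +y; as the angle grows it swings up and back towards the hinge. It can be pinched from above between the legs, fingers closing along y.
- capacitor_mid (a point): Centre of a yellow plastic capacitor standing upright, 44 mm thick, 96 mm tall. Bystander.
- cup_mid (a point): Centre of a grey ceramic cup, 74 mm wide, 80 mm tall. Bystander.
- nutdriver_mid (a point): Middle of a nut driver lying flat, 190 mm long along its y, handle 28 mm thick. Bystander.
- clip_mid (a point): Middle of an orange plastic fan grille clip, 70 mm long, 33 mm tall. Bystander.
- can_mid (a point): Centre of a plain aluminium can standing beyond the lever, 50 mm wide, 110 mm tall. Bystander.
- spool_mid (a point): Centre of a copper-coloured spool, 72 mm wide, 54 mm tall. Bystander.
- jar_mid (a point): Centre of a glass jar with white cap, 68 mm wide, 90 mm tall. Bystander.
- screwdriver_grip (a point): Middle of the handle of a screwdriver lying flat. Bystander.
There are look-alikes about, which are no part of the job. Leave any green or purple look-alike of the slide alone.

How it is judged:
On the way, in this order (a step that is already met when the one before it is completed fails the run):
1. the lever arch is raised well up (more than 0.9 rad) (value of joint lever above 0.9 rad), for 0.1 s.
2. the slide is lifted clear of its notch with the lever up (z of knob in the frame of rail_mid above 0.042 m and value of joint lever above 0.7 rad), for 0.1 s.
3. the slide sits home in the cross plate's notch, the lever still up (y of knob in the frame of cross_mark between -0.006 and 0.006 m and z of knob in the frame of rail_mid below 0.037 m and angle between knob's own z axis and vertical below 0.1 rad and value of joint lever above 0.7 rad), for 0.2 s.
At the end, for the whole second after the job is handed in: The slide is at rest in the notch beside the cross plate (within 6 mm along the rail, no more than 4 mm above its seat, upright within 0.1 rad), the lever arch is down (under 0.1 rad), and everything is released (y of knob in the frame of cross_mark between -0.006 and 0.006 m and z of knob in the frame of rail_mid below 0.037 m and angle between knob's own z axis and vertical below 0.1 rad and value of joint lever below 0.1 rad and linear speed of slide below 0.02 m/s); the robot touches nothing.
It fails at once if the slide is forced up against the closed latch (z of knob in the frame of rail_mid above 0.041 m and value of joint lever below 0.5 rad).
It fails at once if a bystander is pushed away (more than 20 mm) or tipped over (distance of any of capacitor_mid, cup_mid, nutdriver_mid, clip_mid, can_mid, spool_mid, jar_mid, screwdriver_grip from where it was at the start of the episode above 0.02 m or angle between any of capacitor_mid, cup_mid, can_mid, jar_mid's own z axis and vertical above 0.35 rad).
It also fails if it takes over 58 s, if anything falls off the work surface, if the arm or the gripper's body presses on something with over 40 N, if the wrist force passes 120 N, or if a joint passes its speed limit or range.

## Robot

A 7-joint arm with a two-finger parallel gripper is mounted at the origin on the work surface. World frame = base frame: x ahead of the robot, y to its left, z up, the work surface at z = 0. Lengths are in m, angles in rad, forces in N, time in s.
With the tool pointing down it reaches from about 0.4 to 0.85 m from the base axis. Payload 6.9 kg.
Tool frame: the origin (TCP) lies midway between the tips of the shut fingers; the grasp point (between the pads) lies behind it (ctrl.pinch_z is the z of the grasp point in the tool frame, in m); z points along the fingers, y is the line along which they close (so a half turn about z gives the same grasp; the last joint's range is limited). The gripper opens to 85 mm and grips with 20 to 120 N. Pads are 22 mm wide; open, the fingers measure 114 mm over their backs; the gripper's body (76 mm by 85 mm) begins 54 mm behind the grasp point. The pads swing forward as they close: fully open they stand 13 mm farther back than shut.
Start: joints at [-1.054, 0.507, -0.238, 1.5, 0.126, 1.149, -0.155], TCP at [0.25, 0.573, 0.231] pointing down, gripper open.
Joint ranges: [-3.08, 3.08], [-0.24, 2.05], [-1.43, 1.35], [0, 2.5], [-1.52, 4.66], [0.17, 1.96], [-2.89, 2.89]. Speed limits (rad/s): [2.39, 2.39, 3.14, 3.14, 3.14, 3.14, 3.14].

## Interface

Orientations are given as a unit quaternion [w, x, y, z].
In Python, from station import ctrl, get_state, vision, ticket, models gives the robot as it stands. Calls block until the motion is done:
- ctrl.movep(position, orientation): joint-space move of the TCP to a pose.
- ctrl.movel(position, frame=None, max_speed=0.15): straight line of the TCP; frame=None keeps the orientation; max_speed is the mean speed in m/s.
- ctrl.set_joints(angles): joint-space move.
- ctrl.ungrasp() and ctrl.close_gripper(force=None): open the fingers fully, or close them until they stop; force is the grip in N (None keeps the last).
- ctrl.pause(seconds).
- ctrl.ik(position, orientation): joint angles nearest the present ones, or None.
- get_state(): the state.
- vision.grab_frame(name): name is "scene" or "top" or "wrist"; returns (picture, depth): 400x640x3 uint8, blue, green, red; 400x640 float32, m along the optical axis (not along the pixel's ray), 0 where there is no reading.
- vision.camera_info(name): a dict with "mtx" (3x3 intrinsics, pixels), "dist_coeffs" ([k1, k2, p1, p2, k3] as OpenCV has them; the pictures are not rectified), "R" (3x3) and "t" (3): a world point X has camera coordinates R X + t; the wrist camera has in their place "hand_eye" (4x4, takes a point from camera to tool coordinates, whose origin is the TCP and whose axes are the flange's). Camera axes: x right, y down, z forward; pixel columns grow to the right and rows downward; lengths in m; the calibration is good to about 2 mm. A picture is of the moment at which its call begins: read the wrist's pose just before it. camera_info takes no time and is no camera call.
A pose or a line that the arm cannot do raises ctrl.Unreachable and nothing moves.
- ticket.close_job(): hands the job in; it is judged then, once.
Trained networks look in the newest picture that a camera, given by its name, has taken for a name from the list of things; names that differ only in an ending like _2 or _b are one class to them, and where a whole thing is asked for, a point or a joint stands for the part that bears it (a point fixed in the world has none). Each returns a list of dicts, best first, with "p" (0 to 1); they miss things now and then, are a little off and sometimes report something else, mostly with a low value. They report only what shows in the picture. A call takes as long as a camera call. They do not tell look-alikes from the thing itself.
- models.recognise(camera, target): "point" ([column, row] in pixels, amid what is visible of it).
- models.masks_of(camera, target): "mask" (400x640 bool, what is visible of it) and "point" ([column, row] in pixels, amid what is visible of it).
The state is a dict: "time": time; "qpos": joint angles; "qd": joint speeds; "tau": joint torques, N m; "tcp_pos": TCP position; "eef_rot": TCP orientation; "contact_force": force on the tool from outside, world axes, zero at the start; "wrist_torque": the same for the moment, N m; "width": finger opening in m; "gripper_force": force on a finger pad.
Only numpy, scipy, OpenCV 4.12 (cv2) and the standard library are available. Lean on these libraries where they do the work, as an engineer would, in place of code of your own. Each camera call takes 0.05 s, during which the arm holds its last target. There are 200 camera calls.

## Working session

There is one attempt and no reset: what is moved stays moved. The work goes in short steps, each a Python script; the robot and the scene stay as the last script left them, time stands still between calls to the robot, and variables do not carry over. Pictures are saved under pics/ and viewed, at most 10 in all, crops included, and the job is handed in when it is done.

```bash
ls; mkdir -p pics
python3 - <<'E'
from station import ctrl,get_state,vision,models
import cv2
for n in("scene","top"):
    p,d=vision.grab_frame(n); cv2.imwrite(f"pics/{n}1.png",p)
    c=vision.camera_info(n); print(n,c)
    for t in("rack","slide","knob","cross_mark","disc_mark","square_mark","bar_mark","lever_bar","latch_bar"):
        print(t,[([round(float(v)) for v in r["point"]],round(float(r["p"]),2)) for r in models.recognise(n,t)])
print(get_state()["time"],ctrl.pinch_z)
E
```

```text
pics
scene {'mtx': array([[465.65773885,   0.        , 317.39389814],
       [  0.        , 465.65773885, 195.33996222],
       [  0.        ,   0.        ,   1.        ]]), 'dist_coeffs': array([0.01145718, 0.        , 0.        , 0.        , 0.        ]), 'R': array([[ 0.81235843,  0.58297403, -0.01466519],
       [ 0.43919163, -0.62815873, -0.6422829 ],
       [-0.38364632,  0.5153231 , -0.76632735]]), 't': array([-0.47145941, -0.17429288,  1.74192561])}
rack [([300, 223], 0.96)]
slide [([319, 290], 0.85), ([267, 280], 0.84), ([344, 264], 0.82), ([296, 211], 0.65), ([203, 310], 0.29)]
knob [([347, 263], 0.7), ([299, 216], 0.63), ([264, 279], 0.6)]
cross_mark [([277, 231], 0.42)]
disc_mark []
square_mark [([272, 245], 0.59)]
bar_mark [([272, 243], 0.3)]
lever_bar [([316, 170], 0.46)]
latch_bar [([304, 228], 0.58), ([304, 226], 0.27)]
top {'mtx': array([[409.20358994,   0.        , 318.24596265],
       [  0.        , 409.20358994, 199.20627504],
       [  0.        ,   0.        ,   1.        ]]), 'dist_coeffs': array([-0.04707322,  0.        ,  0.        ,  0.        ,  0.        ]), 'R': array([[-0.11637405, -0.99319605, -0.00432326],
       [-0.97165137,  0.11474939, -0.20670317],
       [ 0.20579286, -0.01985418, -0.97839415]]), 't': array([0.05740096, 0.5660463 , 1.01200685])}
rack [([325, 219], 0.95), ([318, 237], 0.3)]
slide [([390, 130], 0.95), ([422, 172], 0.8), ([344, 204], 0.73), ([348, 130], 0.71)]
knob [([345, 130], 0.89), ([422, 173], 0.84), ([344, 204], 0.71), ([386, 135], 0.7)]
cross_mark [([364, 218], 0.51)]
disc_mark [([321, 236], 0.43), ([364, 220], 0.34)]
square_mark [([306, 164], 0.66), ([380, 209], 0.57)]
bar_mark [([325, 216], 0.5), ([482, 203], 0.5), ([332, 229], 0.39)]
lever_bar [([259, 237], 0.65)]
latch_bar [([332, 194], 0.94)]
1.0 -0.0187
```

View pics/scene1.png

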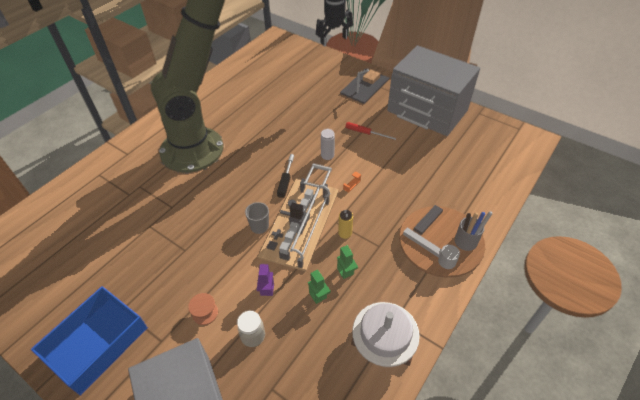

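View pics/top1.png

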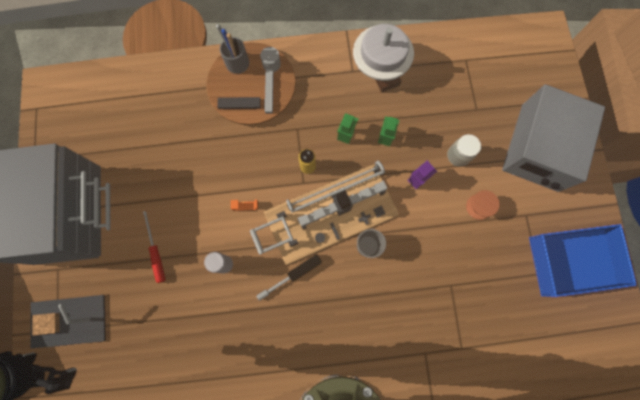

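The scene view shows the rack at (300,223) with the black knob at (297,211). Green look-alikes are at (319,290) and (346,263), and a purple one at (265,280). In the top view the rail runs from (385,185) to the lever at (259,237), with the knob at (343,202). The real slide is the black one on the rail. Next: a coarse pose, then an enlarged crop of the plates.

```bash
cat > h.py <<'E'
from station import ctrl,get_state,vision,models,ticket
import numpy as np,cv2
from scipy.spatial.transform import Rotation as Ro
def cam(n,st=None):
    c=vision.camera_info(n)
    if "R" in c: return c["mtx"],c["dist_coeffs"],c["R"],c["t"]
    st=st or get_state(); q=np.array(st["eef_rot"])
    T=np.eye(4);T[:3,:3]=Ro.from_quat(q[[1,2,3,0]]).as_matrix();T[:3,3]=st["tcp_pos"]
    E=np.linalg.inv(T@np.array(c["hand_eye"])); return c["mtx"],c["dist_coeffs"],E[:3,:3],E[:3,3]
def at_z(C,uv,z):
    K,D,R,t=C; p=cv2.undistortPoints(np.array([[uv]],float),K,D)[0,0]
    o=-R.T@t; r=R.T@np.array([p[0],p[1],1]); return o+r*(z-o[2])/r[2]
def proj(C,X):
    K,D,R,t=C; return cv2.projectPoints(np.atleast_2d(X).astype(float),cv2.Rodrigues(R)[0],t,K,D)[0][:,0]
def quat(yaw):  # tool down, closing axis (tool y) along world angle yaw
    y=np.array([np.cos(yaw),np.sin(yaw),0]);z=np.array([0,0,-1.]);x=np.cross(y,z)
    q=Ro.from_matrix(np.c_[x,y,z]).as_quat(); return q[[3,0,1,2]]
E
python3 - <<'E'
from h import *
C=cam("top")
k=at_z(C,(343,202),.115); b=at_z(C,(259,237),.05); v=b-k; print(k,b,np.hypot(*v[:2]),np.degrees(np.arctan2(v[1],v[0])))
st=get_state();print(st["eef_rot"],vision.camera_info("wrist"))
p=cv2.imread("pics/top1.png")[140:280,230:420]; cv2.imwrite("pics/top1c.png",cv2.resize(p,None,fx=4,fy=4,interpolation=cv2.INTER_CUBIC))
E
```

```text
[ 0.54294903 -0.06800883  0.115     ] [0.48927577 0.15508668 0.05      ] 0.22946116338646705 103.52737893623356
[ 5.07597517e-06  2.03970528e-01  9.78977029e-01 -2.45887215e-05] {'mtx': array([[299.20345532,   0.        , 314.69574944],
       [  0.        , 299.20345532, 207.21301734],
       [  0.        ,   0.        ,   1.        ]]), 'dist_coeffs': array([-0.04074809,  0.        ,  0.        ,  0.        ,  0.        ]), 'hand_eye': array([[-7.94448671e-04, -9.60222312e-01, -2.79235528e-01,
         7.00461717e-02],
       [ 9.99999675e-01, -8.01363647e-04, -8.93910557e-05,
         1.26595250e-04],
       [-1.37933915e-04, -2.79235509e-01,  9.60222637e-01,
        -1.42728167e-01],
       [ 0.00000000e+00,  0.00000000e+00,  0.00000000e+00,
         1.00000000e+00]])}
```

View pics/top1c.png

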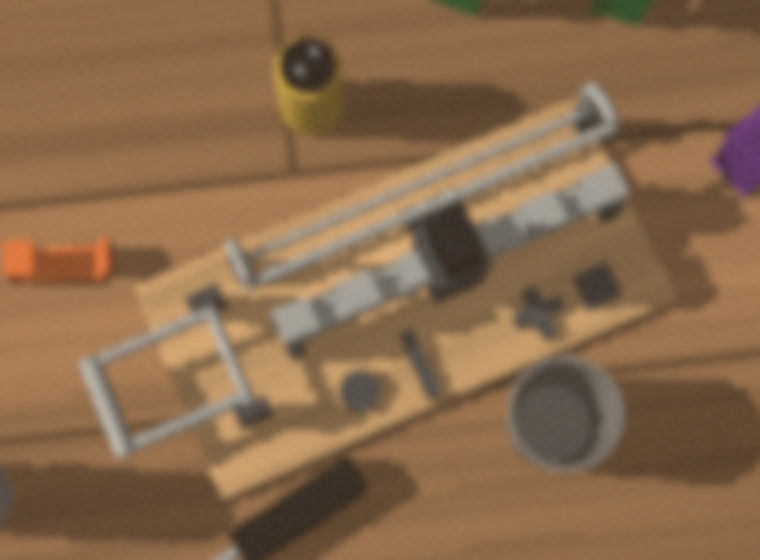

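The crop shows, from the lever end: disc (320,237), bar (335,231), the slide with no plate (343,200), cross (365,218) and square (379,211). So the slide sits at y=0 and the target is y=-44 mm. Next I fit the rack pose and go above it for a closer look.

```bash
cat >> h.py <<'E'
from scipy.optimize import least_squares
def rk(p,P):
    P=np.atleast_2d(np.array(P,float)); c,s=np.cos(p[2]),np.sin(p[2])
    return np.c_[p[0]+c*P[:,0]-s*P[:,1], p[1]+s*P[:,0]+c*P[:,1], P[:,2]]
def fit(C,uv,P,p0):
    r=least_squares(lambda p:(proj(C,rk(p,P))-uv).ravel(),p0,loss="soft_l1",x_scale=[.1,.1,1])
    return r.x,proj(C,rk(r.x,P))-uv
def show(C,img,p,P,name):
    for u in proj(C,rk(p,P)): cv2.circle(img,tuple(int(round(v)) for v in u),2,(0,0,255),-1)
    cv2.imwrite(name,img)
E
python3 - <<'E'
from h import *
C=cam("top")
uv=np.array([[362,390],[421,365],[539,312],[598,284],[105,408],[222,498],[135,287],[672,298]])/4+[230,140]-.375
P=np.array([[-53,88,20],[-53,44,20],[-53,-44,20],[-53,-88,20],[0,243,50],[-82,200,12],[75,200,12],[-82,-135,12]])/1e3
p,r=fit(C,uv,P,[.53,-.06,.2]);print(p,np.degrees(p[2]));print(r.round(1))
np.save("p.npy",p)
can=at_z(C,(217,262),.09); print("can",can, (Ro.from_euler('z',-p[2]).as_matrix()@(can-[p[0],p[1],0])))
for o in(np.pi/2,-np.pi/2):
    for loc in((0,0,.2),(0,243,.031*1e3),(0,180,120),(0,-44,90)):
        X=rk(p,np.array(loc)/(1 if loc[2]<1 else 1e3))[0]; print(o,loc,np.round(ctrl.ik(X,quat(p[2]+o)),2) if ctrl.ik(X,quat(p[2]+o)) is not None else None)
E
```

```text
[ 0.55049118 -0.06954738  0.29987786] 17.181735739852137
[[-0.6  0.1]
 [-0.3 -0.3]
 [-0.1 -0.2]
 [-0.1  0.3]
 [ 0.6 -0.3]
 [ 0.2  0.5]
 [-0.5 -0.1]
 [ 1.2 -0. ]]
can [0.43410582 0.25869953 0.09      ] [-0.01422609  0.34797873  0.09      ]
1.5707963267948966 (0, 0, 0.2) [ 0.13  0.42 -0.06  1.74  0.03  0.98  1.92]
1.5707963267948966 (0, 243, 31.0) [-0.18  0.6  -0.29  2.05  0.32  0.54  1.17]
1.5707963267948966 (0, 180, 120) [-0.06  0.46 -0.28  1.96  0.18  0.75  1.43]
1.5707963267948966 (0, -44, 90) [ 0.26  0.58 -0.16  1.82  0.13  0.76  1.9 ]
-1.5707963267948966 (0, 0, 0.2) [-0.28  0.47  0.55  1.74 -0.28  1.01 -0.9 ]
-1.5707963267948966 (0, 243, 31.0) [-0.57  0.61  0.29  2.05 -0.33  0.52 -1.31]
-1.5707963267948966 (0, 180, 120) [-0.52  0.48  0.4   1.96 -0.27  0.75 -1.24]
-1.5707963267948966 (0, -44, 90) [-0.16  0.63  0.51  1.82 -0.41  0.8  -0.72]
```

Run:
```python
from h import *
p=np.load("p.npy")
ctrl.movep(rk(p,[0,.08,.22])[0],quat(p[2]-np.pi/2))
st=get_state();img,d=vision.grab_frame("wrist");C=cam("wrist",st)
P=np.array([[-53,88,20],[-53,44,20],[-53,-44,20],[-53,-88,20],[-34,243,57],[34,243,57],[0,0,126],[-82,200,12],[75,200,12],[-82,-135,12],[11,122,70],[-11,122,70],[11,-122,70],[-11,-122,70],[30,128,85],[30,-128,85]])/1e3
show(C,img.copy(),p,P,"pics/w1.png"); cv2.imwrite("pics/w1raw.png",img)
print(st["time"],st["tcp_pos"]);print(proj(C,rk(p,P)).round())
np.savez("w1.npz",K=C[0],D=C[1],R=C[2],t=C[3])
```

```text
3.25 [0.52697641 0.00822308 0.21985516]
[[309. 227.]
 [345. 227.]
 [417. 228.]
 [452. 228.]
 [166. 222.]
 [157. 160.]
 [412. 211.]
 [221. 246.]
 [210. 118.]
 [482. 247.]
 [274. 184.]
 [274. 205.]
 [515. 185.]
 [511. 206.]
 [264. 167.]
 [534. 169.]]
```

View pics/w1.png

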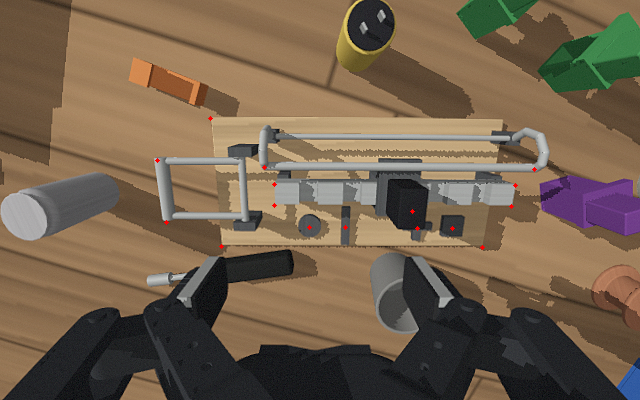

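The wrist view confirms the fit within about 3 px: discs at (310,225) to (452,225), lever bar at (165,190), knob top near (414,205), can well left at (60,205). I nudge the pose 2 mm in +x and raise the lever.

```bash
cat >> h.py <<'E'
PZ=-ctrl.pinch_z
def go(p,x,y,z,speed=.15): ctrl.movel(rk(p,[x,y,z-PZ])[0],max_speed=speed)  # grasp point, rack frame
def arc(p,a0,a1,n=7,speed=.1,dz=0):
    for a in np.linspace(a0,a1,n+1)[1:]: go(p,0,.158+.085*np.cos(a),.05+dz+.085*np.sin(a),speed)
def rep(tag):
    s=get_state();print(tag,round(s["time"],2),np.round(s["tcp_pos"],4),"w",round(s["width"],4),"gf",np.round(s["gripper_force"],1),"F",np.round(s["contact_force"],1))
E
python3 - <<'E'
from h import *
p=np.load("p.npy"); p[:2]+=.002*np.array([np.cos(p[2]),np.sin(p[2])]); np.save("p.npy",p)
go(p,0,.242,.14,.25); go(p,0,.242,.05,.15); rep("at bar")
ctrl.close_gripper(force=30); rep("closed")
if get_state()["width"]>.009:
    arc(p,0,1.2); rep("up")
    s=get_state();img,d=vision.grab_frame("wrist");cv2.imwrite("pics/w2.png",img)
E
```

```text
at bar 4.96 [0.4817 0.1617 0.032 ] w 0.0851 gf 0.0 F [ 0.2  0.  -0.3]
closed 5.61 [0.4807 0.1631 0.0315] w 0.0128 gf 29.4 F [-2.   3.9  4.3]
up 7.65 [0.496  0.1151 0.1129] w 0.0128 gf 32.5 F [-12.6  12.1  35. ]
```

View pics/w2.png

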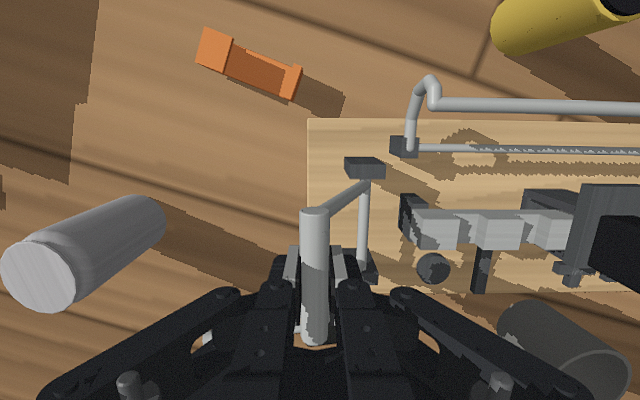

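The lever is up, with its bar at (315,270), and the hoops are open, with the latch bar out at (520,105). Now the slide.

Run:
```python
from h import *
p=np.load("p.npy")
ctrl.ungrasp(); rep("open")
go(p,0,.158+.085*np.cos(1.2),.20,.2); go(p,0,0,.20,.25); go(p,0,0,.107,.12); rep("at knob")
ctrl.close_gripper(force=50); rep("closed")
s=get_state()
if s["width"]>.018:
    t=np.array(s["tcp_pos"]); y=rk([0,0,p[2]],[0,1,0])[0]
    ctrl.movel(t+[0,0,.018],max_speed=.08); ctrl.pause(.15); rep("lifted")
    ctrl.movel(t+[0,0,.018]-.044*y,max_speed=.08); rep("over")
    img,d=vision.grab_frame("wrist");cv2.imwrite("pics/w3.png",img)
    ctrl.movel(t+[0,0,.001]-.044*y,max_speed=.05); rep("down")
    np.save("t.npy",t)
    img,d=vision.grab_frame("top");cv2.imwrite("pics/t3.png",cv2.resize(img[140:280,230:420],None,fx=4,fy=4))
```

```text
open 8.4 [0.4966 0.1113 0.1104] w 0.0854 gf 0.0 F [ 0.6  0.5 -0.2]
at knob 10.73 [ 0.5528 -0.0689  0.0889] w 0.0853 gf 0.0 F [-0.9 -0.2  0.6]
closed 11.32 [ 0.5526 -0.069   0.0886] w 0.0232 gf 49.4 F [-0.5  0.2  4.1]
lifted 11.84 [ 0.5522 -0.0689  0.1061] w 0.0236 gf 49.0 F [-1.1 -0.5 -2.1]
over 12.54 [ 0.5654 -0.111   0.1064] w 0.0233 gf 49.0 F [ 1.  -0.2 -2.2]
down 13.08 [ 0.5653 -0.1108  0.089 ] w 0.0234 gf 49.1 F [-0.6 -0.6 -2.2]
```

View pics/w3.png

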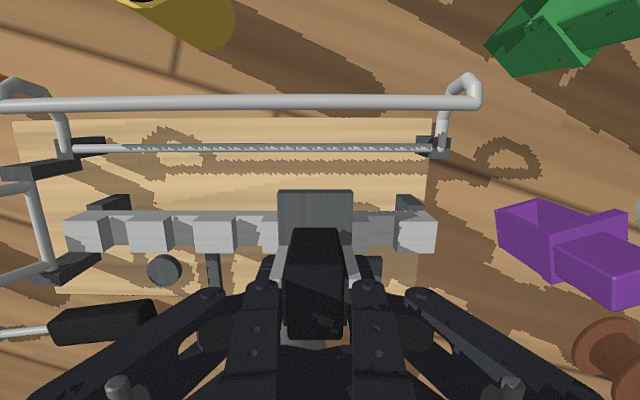

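The slide is carried between the fourth and fifth notches' posts at (315,270) and is lowered to within 1 mm of its seat. I release, back off and check.

Run:
```python
from h import *
p=np.load("p.npy")
ctrl.ungrasp(); ctrl.pause(.3); rep("open")
go(p,0,-.044,.20,.2); go(p,0,.06,.24,.25)
s=get_state();img,d=vision.grab_frame("wrist");C=cam("wrist",s)
P=np.array([[x,-44+y,126] for x in(-18,18) for y in(-12,12)]+[[-53,-44,20]])/1e3
print(proj(C,rk(p,P)).round()); show(C,img,p,P,"pics/w4.png"); rep("x")
# depth on knob top
u=proj(C,rk(p,[0,-.044,.126]))[0].round().astype(int); dd=d[u[1]-3:u[1]+4,u[0]-3:u[0]+4]; X=C[2]@rk(p,[0,-.044,.126])[0]+C[3]; print("depth",np.median(dd),"expected",X[2])
```

```text
open 14.06 [ 0.5656 -0.111   0.0896] w 0.085 gf 0.0 F [0.2 0.4 0.7]
[[451. 230.]
 [423. 230.]
 [457. 189.]
 [428. 189.]
 [400. 226.]]
x 15.31 [ 0.5342 -0.0122  0.2203] w 0.0856 gf 0.0 F [-0.1 -0.4  0.2]
depth 0.24732292 expected 0.24743240070985817
```

View pics/w4.png

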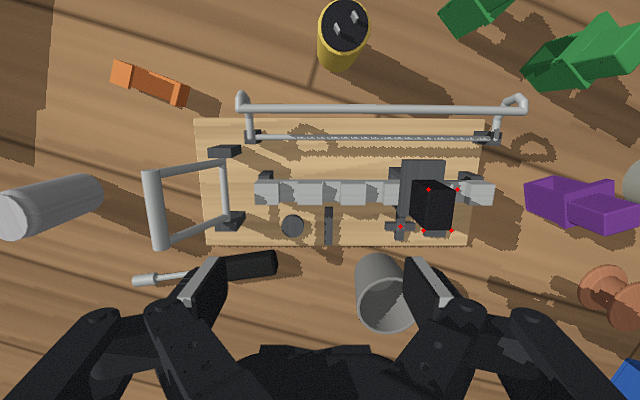

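The slide is home beside the cross at (400,226): its height matches the seat to 0.1 mm. Now the lever's actual angle, from depth on its bar at (156,210), then pinch it and bring it down.

Run:
```python
from h import *
p=np.load("p.npy")
s=get_state();img,d=vision.grab_frame("wrist");C=cam("wrist",s)
dep=np.median(d[207:214,153:159])
A=np.linspace(.7,1.3,61); B=[[0,.158+.085*np.cos(a),.05+.085*np.sin(a)] for a in A]
W=rk(p,B); uv=proj(C,W); i=np.argmin(np.linalg.norm(uv-[156,210],axis=1)); Z=(C[2]@W.T+C[3][:,None])[2]-.007
j=np.argmin(abs(Z-dep)); print("by px",A[i],uv[i],"by depth",A[j],dep)
a=float(A[j]) if abs(A[i]-A[j])<.35 else None
if a:
    y=.158+.085*np.cos(a); z=.05+.085*np.sin(a)
    go(p,0,y,.22,.2); go(p,0,y,z,.12); rep("at bar")
    ctrl.close_gripper(force=30); rep("closed")
    if get_state()["width"]>.009:
        arc(p,a,0); rep("down")
        go(p,0,.243,.045,.05); rep("press")
```

```text
by px 1.1800000000000002 [156.22266688 210.60386025] by depth 1.12 0.23994765
at bar 17.12 [0.4953 0.1171 0.1084] w 0.0857 gf 0.0 F [-0.6 -0.7 -0.4]
closed 17.77 [0.4949 0.1171 0.1079] w 0.0127 gf 29.2 F [ 0.  -0.8  1.1]
down 19.75 [0.4808 0.1632 0.0314] w 0.0127 gf 30.8 F [ 2.2 -2.   0.3]
press 20.0 [0.4812 0.1633 0.0278] w 0.013 gf 33.2 F [-0.3 -2.8 12.9]
```

Run:
```python
from h import *
p=np.load("p.npy")
ctrl.ungrasp(); rep("open"); go(p,0,.243,.15,.15); go(p,0,.08,.24,.25); ctrl.pause(.3)
s=get_state();img,d=vision.grab_frame("wrist");C=cam("wrist",s)
A=np.linspace(-.1,.3,9)
for a in A:
    W=rk(p,[0,.158+.085*np.cos(a),.05+.085*np.sin(a)]); u=proj(C,W)[0].round().astype(int)
    print(round(a,2),u,"d",np.median(d[u[1]-2:u[1]+3,u[0]-1:u[0]+2]),"exp",round((C[2]@W[0]+C[3])[2]-.007,4))
cv2.imwrite("pics/w5.png",img); rep("end")
```

```text
open 20.7 [0.4805 0.1632 0.0262] w 0.0855 gf 0.0 F [ 0.9  0.2 -0.5]
-0.1 [169 188] d 0.31669903 exp 0.3223
-0.05 [167 189] d 0.31536165 exp 0.3182
0.0 [165 190] d 0.31407157 exp 0.3141
0.05 [163 191] d 0.31443217 exp 0.31
0.1 [162 192] d 0.31484216 exp 0.306
0.15 [160 192] d 0.3153398 exp 0.3019
0.2 [159 193] d 0.31703213 exp 0.2979
0.25 [158 194] d 0.37337893 exp 0.2939
0.3 [157 195] d 0.37360835 exp 0.29
end 22.79 [0.5286 0.0082 0.221 ] w 0.0853 gf 0.0 F [ 0.2 -0.6 -0.7]
```

View pics/w5.png

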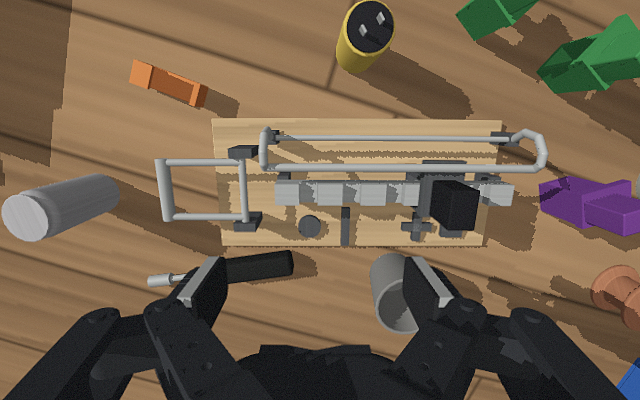

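The lever is down: the bar at (165,190) reads 0 rad by depth. The latch bar lies over the slide's tab at (440,168), the slide is seated beside the cross at (416,227), and the bystanders are where they were.

```bash
python3 -c "
from station import ticket
print(ticket.close_job())"
```

```text
the job is handed in; nothing more can be done
None
```

The slide is seated in the notch beside the cross plate, the lever arch is down with the hoops closed over it, the robot touches nothing, and the job is handed in at about 23 s of the 58 s allowed; the hand-in call gave no verdict.

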